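# Untwist the used filter from the desktop air purifier

### The arm

A 6-joint arm with a two-finger parallel gripper is mounted at the origin on the work surface. World frame = base frame: x ahead of the robot, y to its left, z up, the work surface at z = 0. Lengths are in m, angles in rad, forces in N, time in s.
With the tool pointing down it reaches from about 0.25 to 0.8 m from the base axis. Payload 3.9 kg.
Tool frame: the origin (TCP) lies midway between the tips of the shut fingers; the grasp point (between the pads) lies 19 mm behind it; z points along the fingers, y is the line along which they close (so a half turn about z gives the same grasp; the last joint's range is limited). The gripper opens to 85 mm and grips with 20 to 120 N. Pads are 22 mm wide; open, the fingers measure 114 mm over their backs; the gripper's body (76 mm by 85 mm) begins 54 mm behind the grasp point. The pads swing forward as they close: fully open they stand 13 mm farther back than shut.
Start: joints at [-1.152, 0.26, -0.138, 1.173, 0, 1.571], TCP at [0.213, -0.48, 0.192] pointing down, gripper open.
Joint ranges: [-2.78, 2.78], [-0.83, 1.72], [-1.28, 1.37], [-1.9, 2.12], [-1.57, 1.48], [-3.14, 3.14]. Speed limits (rad/s): [2.57, 2.57, 3.14, 3.14, 3.14, 3.14].

### API

Orientations are given as a rotation vector (axis times angle).
In Python, from cell import robot, optics gives the robot as it stands. The module is installed in compiled form; this text tells all that it offers. Calls block until the motion is done:
- robot.movep(position, orientation): joint-space move of the TCP to a pose.
- robot.movel(position, vel=0.15, orientation=None): straight line of the TCP; orientation=None keeps the orientation; vel is the mean speed in m/s.
- robot.move_j(angles): joint-space move.
- robot.set_gripper(opening, grip_force=None): opening from 0.0 (shut) to 1.0 (fully open); grip_force is the grip in N (None keeps the last); returns when the fingers have stopped.
- robot.sleep(seconds).
- robot.inverse_kinematics(position, orientation): joint angles nearest the present ones, or None.
- robot.observe(): the state.
- optics.read_camera(name): name is "side" or "top"; returns a dict with "color" (400x640x3 uint8, red, green, blue), "depth" (400x640 float32, m along the optical axis (not along the pixel's ray), 0 where there is no reading), "fx", "fy", "cx", "cy" (pixels), "dist" ([k1, k2, p1, p2, k3] as OpenCV has them; the pictures are not rectified), "T" (4x4, takes a point from camera to world coordinates). Camera axes: x right, y down, z forward; pixel columns grow to the right and rows downward; lengths in m; the calibration is good to about 2 mm. A picture is of the moment at which its call begins.
A pose or a line that the arm cannot do raises robot.PlanningError and nothing moves.
- robot.close_job(): hands the job in; it is judged then, once.
The state is a dict: "clock": time; "qpos": joint angles; "qd": joint speeds; "joint_torque": joint torques, N m; "tcp_pos": TCP position; "orientation": TCP orientation; "contact_force": force on the tool from outside, world axes, zero at the start; "ft_torque": the same for the moment, N m; "width": opening from 0.0 (shut) to 1.0 (fully open); "grip_force": force on a finger pad.
Only numpy, scipy, OpenCV 4.12 (cv2) and the standard library are available. Lean on these libraries where they do the work, as an engineer would, in place of code of your own. Each camera call takes 0.05 s, during which the arm holds its last target. There are 200 camera calls.

### The job

Take the used filter out of the top of the air purifier: turn its grip bar anticlockwise (seen from above), through the click, until it comes up against its end stop, then lift it straight out. Stand it upright in the middle of the round cork coaster in the open end of the tray, setting it down rather than dropping it, and let go. Leave the cover, the dish, the glass cube and both remotes where they are.

Things in the scene. Friction and masses are not known exactly. Their poses are not given: they have to be found in the camera images.
- filter: Used filter, 98 mm tall, about 0.25 kg: pleated paper cylinder 52 mm across and 60 mm tall, above it a grey cap disc 96 mm across (60 to 68 mm above the origin) with a grip bar on top. Origin: centre of its underside, z up. Two lugs, 12 mm wide, stand out along +x and -x to 38 mm from the axis, 38 to 46 mm up. At the start it hangs in the purifier, its cap on the rim, and can rise only 4 mm.
- knob (a point): Centre of the filter's straight grip bar, on the axis, 83 mm above the filter's origin: the bar is 66 mm long along the filter's x, 16 mm wide along y, and reaches from 68 to 98 mm above the origin.
- cap (a point): Centre of the cap's underside, 60 mm above the filter's origin. A ring hidden under it holds the lugs. The filter must turn 1.0 to 2.1 rad anticlockwise (from above) to a rigid end stop, how far is not known beforehand, so often more than one grasp. A spring click (about 0.2 N m) comes 0.5 to 0.8 rad before the end. At the stop, or up to 0.2 rad short of it, it lifts straight out.
- purifier: Desktop air purifier, fixed: white upright cylinder 170 mm across, 148 mm tall, the filter sitting on the same axis in its top, the cap's underside at 150 mm. The filter must rise 62 mm to come clear. Origin: centre of its underside. Its yaw tells nothing about the hidden ring. Turning the filter clockwise only leads to a dead stop.
- tray: Aluminium tray, fixed: 380 mm along its x, 300 mm along its y, rim 30 mm high, floor and walls 4 mm thick. Origin: centre of its underside. Its -x half is open, its +x half lies under the cover.
- cover (a joint): Clear acrylic cover over the +x half of the tray, 190 by 296 mm, its top 35 mm above the sideboard (43 mm at its front lip); slides along the tray. 0: at the tray's +x end, its front edge over the tray's middle; grows (m) as it slides towards the tray's -x end. To be left alone.
- cover_edge (a point): Middle of the cover's front (tray -x) edge.
- coaster: Round cork coaster lying in the open half of the tray, fixed: 110 mm across, 4 mm thick; origin: centre of its underside, 4 mm above the sideboard, so its top is at 8 mm.
- dish: Olive ceramic ring dish, a round bowl 90 mm across and 34 mm tall, loose, in the open half of the tray beside the coaster; origin: centre of its underside. To be left alone.
- cube: Transparent glass cube, 50 mm, loose, in the tray between the cover and the coaster; origin: centre of its underside. To be left alone.
- tv_remote: Dark grey TV remote, 185 x 46 x 18 mm (long along its x), loose, under the cover; origin: centre of its underside. To be left alone.
- ac_remote: Beige air-conditioner remote, 140 x 56 x 18 mm (long along its x), loose, under the cover; origin: centre of its underside. To be left alone.

How it is judged:
On the way:
1. the filter is lifted clear of the purifier (height (world z) of filter above 0.152 m), for 0.1 s.
At the end, for the whole second after the job is handed in: The filter stands upright (within 0.1 rad) on the cork coaster, its axis within 22 mm of the coaster's centre, at rest and released; the cover, the dish, the cube and both remotes are within 15 mm of where they began (horizontal distance between filter and coaster below 0.022 m and z of filter in the frame of coaster between 0.001 and 0.008 m and angle between filter's own z axis and vertical below 0.1 rad and linear speed of filter below 0.02 m/s and angular speed of filter below 0.15 rad/s and contact force between filter and the fingers below 0.1 N and distance of each of cover_edge, dish, cube, tv_remote, ac_remote from where it was at the start of the episode below 0.015 m); the robot touches nothing.
It fails at once if a bystander (cover, dish, glass cube or a remote) is moved more than 20 mm (distance of any of dish, cube, tv_remote, ac_remote, cover_edge from where it was at the start of the episode above 0.02 m).
It fails at once if the filter is dropped: in free fall with its foot more than 15 mm above the coaster (contact force between filter and anything else below 0.02 N and height (world z) of filter above 0.023 m and linear speed of filter above 0.15 m/s).
It also fails if it takes over 64 s, if anything falls off the work surface, if the arm or the gripper's body presses on something with over 40 N, if the wrist force passes 120 N, or if a joint passes its speed limit or range.

## Working session

There is one attempt and no reset: what is moved stays moved. The work goes in short steps, each a Python script; the robot and the scene stay as the last script left them, time stands still between calls to the robot, and variables do not carry over. Pictures are saved under pics/ and viewed, at most 10 in all, crops included, and the job is handed in when it is done.

```bash
mkdir -p pics
cat > h.py <<'E'
import numpy as np, cv2, pickle
def cloud(c):
    """world xyz per pixel from depth"""
    v,u=np.mgrid[0:400,0:640]
    K=np.array([[c['fx'],0,c['cx']],[0,c['fy'],c['cy']],[0,0,1]])
    n=cv2.undistortPoints(np.stack([u,v],-1).reshape(-1,1,2).astype(float),K,np.array(c['dist'])).reshape(400,640,2)
    d=c['depth'][...,None]
    p=np.concatenate([n*d,d],-1)
    return p@c['T'][:3,:3].T+c['T'][:3,3]
def ray(c,u,v):
    K=np.array([[c['fx'],0,c['cx']],[0,c['fy'],c['cy']],[0,0,1]])
    n=cv2.undistortPoints(np.array([[[u,v]]],float),K,np.array(c['dist'])).ravel()
    return c['T'][:3,3],c['T'][:3,:3]@np.r_[n,1]
def atz(c,u,v,z):
    o,d=ray(c,u,v); return o+d*(z-o[2])/d[2]
def tri(c1,p1,c2,p2):
    o1,d1=ray(c1,*p1);o2,d2=ray(c2,*p2)
    s=np.linalg.lstsq(np.c_[d1,-d2],o2-o1,rcond=None)[0]
    a,b=o1+s[0]*d1,o2+s[1]*d2
    return (a+b)/2,np.linalg.norm(a-b)
E
python3 - <<'E'
from cell import robot,optics
from h import *
for n in('side','top'):
    c=optics.read_camera(n); pickle.dump(c,open(n+'0.pkl','wb'))
    cv2.imwrite(f'pics/{n}0.png',c['color'][...,::-1])
    print(n,np.round(c['T'],3).tolist(),c['fx'],(c['depth']>0).mean())
o=robot.observe();print({k:np.round(v,3) for k,v in o.items()})
E
```

```text
side [[-0.895, -0.23, 0.382, 0.137], [-0.446, 0.434, -0.783, 0.892], [0.015, -0.871, -0.491, 0.693], [0.0, 0.0, 0.0, 1.0]] 485.16220885813294 0.99578515625
top [[-0.026, -0.978, 0.205, 0.367], [-1.0, 0.027, 0.001, 0.015], [-0.006, -0.205, -0.979, 1.071], [0.0, 0.0, 0.0, 1.0]] 486.82933390419237 0.9959296875
{'clock': np.float64(0.1), 'qpos': array([-1.152,  0.261, -0.139,  1.173,  0.   ,  1.571]), 'qd': array([ 0.001, -0.   ,  0.003,  0.002,  0.001, -0.001]), 'joint_torque': array([-0.0000e+00, -4.0651e+01,  2.5453e+01,  1.0000e-02, -0.0000e+00,
       -0.0000e+00]), 'tcp_pos': array([ 0.213, -0.479,  0.191]), 'orientation': array([-3.071e+00, -6.530e-01,  1.000e-03]), 'contact_force': array([-0.046,  0.636,  0.287]), 'ft_torque': array([ 0.051, -0.033,  0.066]), 'grip_force': np.float64(0.0), 'width': np.float64(1.002)}
```

View pics/side0.png

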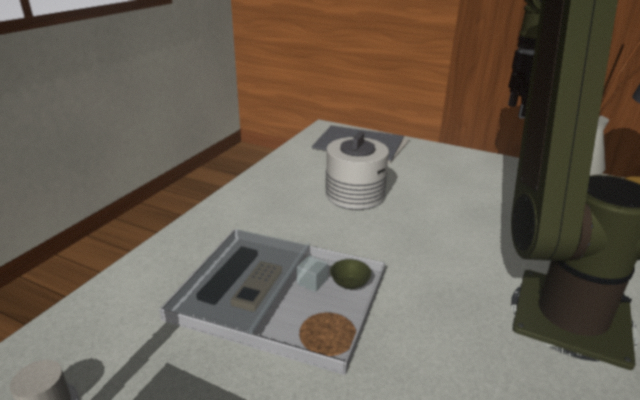

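View pics/top0.png

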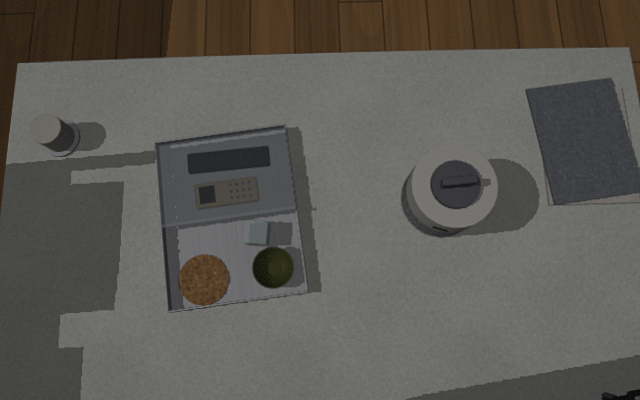

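The side view shows the purifier at about (357,170) with its bar at (360,140), and the coaster at (328,333) with the dish at (350,273). In the top view the bar is at about (460,183), the cap at (456,185), the coaster at (204,279), the dish at (273,267) and the cube at (257,233).

Run:
```python
from h import *
S=pickle.load(open('side0.pkl','rb'));T=pickle.load(open('top0.pkl','rb'))
def crop(c,u,v,w,h,k): return cv2.resize(c['color'][v:v+h,u:u+w,::-1],None,fx=k,fy=k,interpolation=cv2.INTER_CUBIC)
a=np.hstack([crop(T,410,140,100,75,4),crop(S,310,120,100,75,4)])
b=np.hstack([crop(T,155,205,160,112,2.5),crop(S,270,250,160,112,2.5)])
cv2.imwrite('pics/crop1.png',np.vstack([a,b]))
# depth clouds
for n,c,box in(('top',T,(400,130,510,240)),('side',S,(300,110,410,220))):
    P=cloud(c)[box[1]:box[3],box[0]:box[2]].reshape(-1,3)
    for lo,hi in((.178,.2),(.152,.164),(.14,.151)):
        q=P[(P[:,2]>lo)&(P[:,2]<hi)]
        print(n,lo,len(q),q.mean(0).round(4),q.min(0).round(4),q.max(0).round(4),np.median(q[:,2]).round(4))
        if lo==.178:
            w,V=np.linalg.eigh(np.cov(q[:,:2].T));print('bar yaw',np.arctan2(V[1,1],V[0,1]),np.sqrt(w*12))
# coaster: brown pixels
for n,c,box in(('top',T,(170,245,235,310)),('side',S,(290,300,365,365))):
    x=cv2.cvtColor(c['color'],cv2.COLOR_RGB2HSV).astype(int)
    m=(x[...,1]>90)&(x[...,0]<20); z=np.zeros_like(m);z[box[1]:box[3],box[0]:box[2]]=1;m&=z
    ct=max(cv2.findContours(m.astype(np.uint8),0,1)[0],key=cv2.contourArea)
    e=cv2.fitEllipse(cv2.convexHull(ct));print(n,'coaster',e,'z=.008:',atz(c,*e[0],.008))
    P=cloud(c)[m];print(' depth',np.median(P,0), len(P))
    if n=='top':pt=e[0]
    else: print(tri(T,pt,S,e[0]))
# tray map: heights in region around
P=cloud(T)
for n,uv in(('dish',(273,267)),('cube',(257,233))):
    u,v=uv;print(n,atz(T,u,v,.034))
    q=P[v-22:v+22,u-22:u+22].reshape(-1,3);q=q[q[:,2]>.02];print(len(q),q.mean(0),q.min(0),q.max(0))
for uv in((157,144),(286,126),(307,292),(170,310)):print('traycorner',atz(T,*uv,.03).round(3))
```

```text
top 0.178 320 [ 0.578  -0.2434  0.1864] [ 0.5683 -0.2777  0.1781] [ 0.5887 -0.2107  0.1919] 0.1867
bar yaw 1.646597312001173 [0.01671565 0.06743029]
top 0.152 1467 [ 0.5775 -0.2421  0.1573] [ 0.522  -0.2962  0.152 ] [ 0.6328 -0.1792  0.1639] 0.1573
top 0.14 3811 [ 0.5767 -0.2426  0.1473] [ 0.496  -0.3297  0.14  ] [ 0.6635 -0.1594  0.151 ] 0.1473
side 0.178 90 [ 0.5787 -0.2379  0.1864] [ 0.5706 -0.2755  0.1781] [ 0.5889 -0.2092  0.1914] 0.1878
bar yaw 1.6381833910590458 [0.01646038 0.07139391]
side 0.152 373 [ 0.5764 -0.2324  0.1583] [ 0.5325 -0.2891  0.152 ] [ 0.629  -0.1801  0.1639] 0.1588
side 0.14 899 [ 0.572  -0.2203  0.1479] [ 0.4959 -0.3306  0.14  ] [ 0.666  -0.1571  0.151 ] 0.1485
top coaster ((203.00682067871094, 279.6116943359375), (48.68394470214844, 50.832401275634766), 40.04616928100586) z=.008: [0.41580411 0.2766016  0.008     ]
 depth [0.41556899 0.2762229  0.00823602] 1955
side coaster ((327.1980895996094, 333.77105712890625), (42.101905822753906, 54.802650451660156), 92.23435974121094) z=.008: [0.41535849 0.28018531 0.008     ]
 depth [0.41593425 0.27962374 0.00724618] 1799
(array([0.41625103, 0.27744476, 0.00500285]), np.float64(0.0006496751362108898))
dish [0.43742401 0.12197738 0.034     ]
776 [0.43818648 0.12232187 0.04664103] [0.36704621 0.01544649 0.0200358 ] [0.48622268 0.16646978 1.07050254]
cube [0.51080707 0.1558719  0.034     ]
935 [0.51121711 0.15219254 0.05541824] [0.36704621 0.01544649 0.020167  ] [0.56005486 0.20389366 1.07050254]
traycorner [0.719 0.382 0.03 ]
traycorner [0.753 0.091 0.03 ]
traycorner [0.384 0.051 0.03 ]
traycorner [0.353 0.34  0.03 ]
```

View pics/crop1.png

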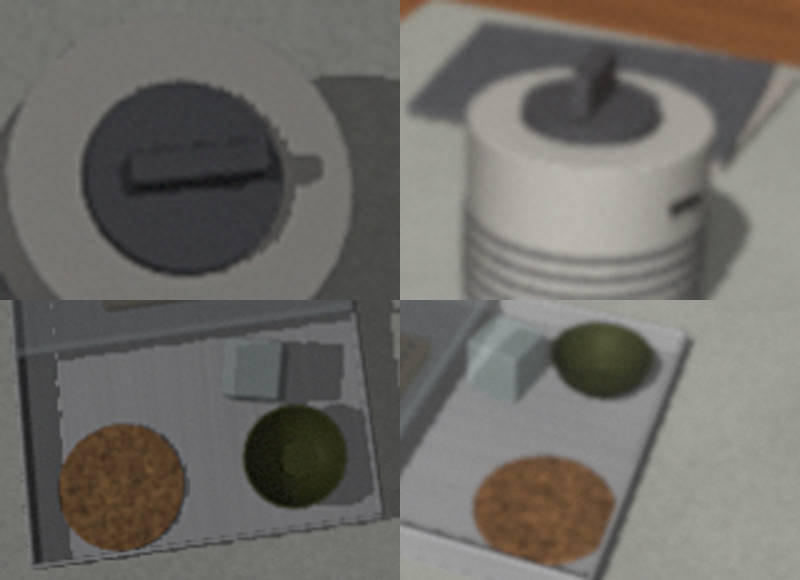

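The crop shows the bar lying nearly along world y. Depth puts its centre at (0.578, -0.243), its top at 0.188 and its yaw at 1.64, and the two views agree. The coaster is at (0.416, 0.278) with its top at 0.008, also matching in both views. Next I'll grasp the bar.

```bash
cat >> h.py <<'E'
def down(yaw): # tool down, tool x at yaw
    return np.pi*np.array([np.cos(yaw/2),np.sin(yaw/2),0])
def show(robot,tag=''):
    o=robot.observe();print(tag,*[np.round(o[k],3) for k in('clock','tcp_pos','contact_force','ft_torque','width','grip_force','qpos')])
    return o
E
python3 - <<'E'
from cell import robot
from h import *
robot.movel([.213,-.479,.27],vel=.2)
for y in(1.64,1.64-np.pi): print(y,[np.round(robot.inverse_kinematics([.578,-.243,.163],down(y+d)),2) if robot.inverse_kinematics([.578,-.243,.163],down(y+d)) is not None else None for d in(0,1,2.15)])
robot.movep([.578,-.243,.25],down(1.64)); show(robot)
robot.movel([.578,-.243,.163],vel=.08); show(robot)
robot.set_gripper(0,80); show(robot)
E
```

```text
1.64 [array([-0.4 ,  0.45,  0.07,  1.19,  0.  ,  1.1 ]), array([-0.4 ,  0.45,  0.07,  1.19,  0.  ,  0.1 ]), array([-0.4 ,  0.45,  0.07,  1.19,  0.  , -1.05])]
-1.5015926535897932 [array([-0.4 ,  0.45,  0.07,  1.19,  0.  , -2.04]), array([-0.4 ,  0.45,  0.07,  1.19, -0.  , -3.04]), array([-0.4 ,  0.45,  0.07,  1.19, -0.  ,  2.1 ])]
 2.242 [ 0.577 -0.244  0.25 ] [-0.44  -0.849  0.516] [ 0.001 -0.016 -0.009] 1.004 0.0 [-4.000e-01  4.300e-01  2.660e-01  1.408e+00 -1.000e-03  1.104e+00]
 3.475 [ 0.578 -0.243  0.164] [-0.573  0.007 -0.9  ] [-0.053  0.031 -0.003] 1.001 0.0 [-0.398  0.448  0.073  1.195  0.     1.104]
 4.242 [ 0.578 -0.243  0.163] [-0.332 -0.691 -0.27 ] [-0.023 -0.002  0.   ] -0.001 0.0 [-0.398  0.448  0.072  1.195  0.     1.104]
```

Run:
```python
from cell import robot,optics
from h import *
S=optics.read_camera('side');T=optics.read_camera('top')
def crop(c,u,v,w,h,k): return cv2.resize(c['color'][v:v+h,u:u+w,::-1],None,fx=k,fy=k,interpolation=cv2.INTER_CUBIC)
cv2.imwrite('pics/g1.png',np.hstack([crop(T,410,120,100,120,4),crop(S,310,80,100,120,4)]))
```

```text
(no output)
```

View pics/g1.png

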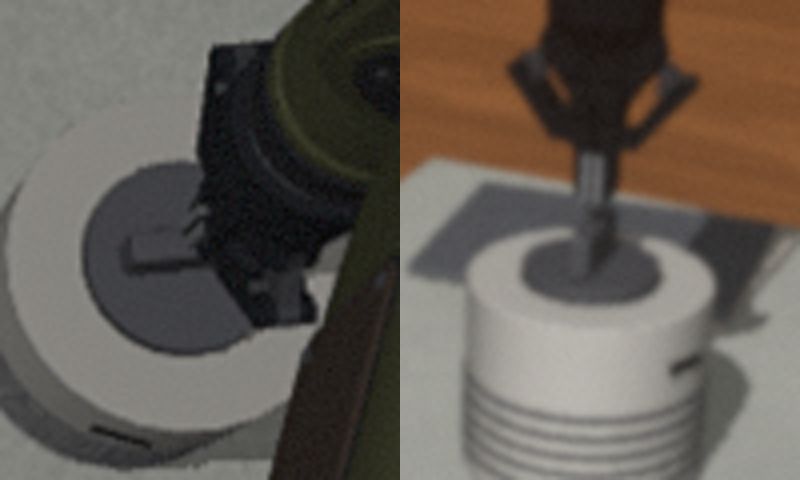

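The top view shows the gripper body right of the bar, with the bar's left half free. In the side view the shut fingers end behind and above the bar, at about (595,210) in the crop. So they missed the bar, and I'll check the reported TCP against the depth clouds.

Run:
```python
from cell import robot,optics
from h import *
for n in('side','top'):
    c=optics.read_camera(n);P=cloud(c).reshape(-1,3);o=pickle.load(open(n+'0.pkl','rb'));P0=cloud(o).reshape(-1,3)
    m=(np.linalg.norm(P-P0,axis=1)>.02)&(np.hypot(P[:,0]-.578,P[:,1]+.243)<.12)&(P[:,2]>.14)&(P[:,2]<.4)
    for z in np.arange(.15,.40,.02):
        q=P[m&(abs(P[:,2]-z)<.01)]
        if len(q)>4:print(n,round(z,2),len(q),np.median(q,0).round(3),q.min(0).round(3),q.max(0).round(3))
    M=abs(P-P0).max(1)<.01
    q=P[M&(np.hypot(P[:,0]-.578,P[:,1]+.243)<.06)&(P[:,2]>.178)&(P[:,2]<.2)]
    print('bar',len(q),q.mean(0),q.min(0),q.max(0))
# T of the cameras unchanged?
```

```text
side 0.15 6 [ 0.546 -0.232  0.148] [ 0.531 -0.327  0.147] [ 0.621 -0.179  0.157]
side 0.21 45 [ 0.577 -0.233  0.214] [ 0.567 -0.249  0.204] [ 0.593 -0.228  0.22 ]
side 0.23 87 [ 0.577 -0.235  0.23 ] [ 0.565 -0.252  0.221] [ 0.595 -0.227  0.24 ]
side 0.25 149 [ 0.581 -0.233  0.253] [ 0.545 -0.253  0.24 ] [ 0.615 -0.223  0.26 ]
side 0.27 219 [ 0.585 -0.231  0.269] [ 0.528 -0.263  0.26 ] [ 0.632 -0.222  0.28 ]
side 0.29 311 [ 0.579 -0.232  0.291] [ 0.518 -0.258  0.28 ] [ 0.643 -0.22   0.3  ]
side 0.31 285 [ 0.575 -0.232  0.31 ] [ 0.528 -0.251  0.3  ] [ 0.63  -0.218  0.32 ]
side 0.33 166 [ 0.564 -0.225  0.333] [ 0.542 -0.25   0.32 ] [ 0.616 -0.202  0.34 ]
side 0.35 230 [ 0.567 -0.211  0.35 ] [ 0.542 -0.253  0.34 ] [ 0.609 -0.202  0.36 ]
side 0.37 265 [ 0.567 -0.213  0.371] [ 0.542 -0.263  0.36 ] [ 0.618 -0.199  0.38 ]
side 0.39 213 [ 0.569 -0.215  0.391] [ 0.545 -0.253  0.38 ] [ 0.612 -0.204  0.4  ]
bar 89 [ 0.57846152 -0.23789412  0.1861187 ] [ 0.57033959 -0.27517413  0.17857979] [ 0.58913506 -0.20813075  0.19053797]
top 0.15 14 [ 0.567 -0.216  0.149] [ 0.511 -0.323  0.145] [ 0.636 -0.1
[... 250 characters left out ...]
26 ]
top 0.27 114 [ 0.549 -0.232  0.271] [ 0.526 -0.244  0.26 ] [ 0.629 -0.224  0.28 ]
top 0.29 327 [ 0.536 -0.235  0.293] [ 0.517 -0.258  0.28 ] [ 0.64  -0.223  0.3  ]
top 0.31 120 [ 0.539 -0.241  0.308] [ 0.527 -0.254  0.3  ] [ 0.63  -0.223  0.32 ]
top 0.33 103 [ 0.545 -0.224  0.335] [ 0.54  -0.255  0.32 ] [ 0.603 -0.204  0.34 ]
top 0.35 238 [ 0.554 -0.213  0.35 ] [ 0.54  -0.257  0.34 ] [ 0.602 -0.204  0.36 ]
top 0.37 418 [ 0.558 -0.214  0.374] [ 0.54  -0.251  0.36 ] [ 0.608 -0.204  0.379]
top 0.39 158 [ 0.557 -0.215  0.392] [ 0.543 -0.244  0.385] [ 0.598 -0.207  0.4  ]
bar 135 [ 0.5762413  -0.22459306  0.18584774] [ 0.56827698 -0.24803649  0.17822035] [ 0.58634775 -0.21094693  0.19072572]
```

In x and y the gripper agrees with the cameras, but the lowest fingertip points lie at about 0.204 where the TCP reports 0.163. That puts the real tips about 40 mm higher than reported. I'll confirm it with a gentle touch on the bar top, which is at 0.188.

Run:
```python
from cell import robot
from h import *
f0=robot.observe()['contact_force'][2]
for z in np.arange(.158,.136,-.0015):
    robot.movel([.578,-.243,z],vel=.03); o=robot.observe()
    if o['contact_force'][2]-f0>4: break
show(robot,'touch')
robot.movel([.578,-.243,z+.006],vel=.05); show(robot)
```

```text
touch 6.508 [ 0.578 -0.243  0.148] [-1.337  0.246  5.367] [0.133 0.334 0.049] 0.002 2.708 [-0.398  0.454  0.043  1.159 -0.     1.104]
 6.775 [ 0.578 -0.243  0.154] [0.869 0.111 0.313] [-0.049 -0.029  0.015] -0.003 0.0 [-0.398  0.452  0.054  1.172 -0.     1.104]
```

The touch came at a reported 0.148 against the bar top at 0.188, so true z = reported + 0.040. I'll correct for that and regrasp.

Run:
```python
from cell import robot
from h import *
robot.movel([.578,-.243,.175],vel=.1); robot.set_gripper(1.0)
f0=robot.observe()['contact_force'][2]
robot.movel([.578,-.243,.135],vel=.1)
for z in(.131,.127,.123):
    robot.movel([.578,-.243,z],vel=.04)
    if robot.observe()['contact_force'][2]-f0>5: print('contact');break
show(robot); robot.set_gripper(0,80); o=show(robot,'grip')
```

```text
9.225 [ 0.578 -0.243  0.123] [-0.082  0.434  0.686] [ 0.015 -0.001 -0.   ] 1.001 0.0 [-0.398  0.468 -0.003  1.101  0.     1.104]
grip 9.867 [ 0.578 -0.243  0.123] [0.579 0.41  0.921] [ 0.045  0.067 -0.038] 0.17 79.501 [-0.398  0.467 -0.002  1.101  0.     1.104]
```

The bar is gripped, at a width of about 15 mm. Now I'll turn it in small steps and watch the moment.

Run:
```python
from cell import robot
from h import *
q0=robot.observe()['qpos'].copy(); q=np.array(q0); log=[]
for i in range(1,76):
    q[5]=q0[5]-.03*i; robot.move_j(q); o=robot.observe()
    log.append((round(.03*i,2),round(q0[5]-o['qpos'][5],3),round(o['ft_torque'][2],2),round(o['contact_force'][2],1)))
    if abs(o['ft_torque'][2])>1.0: break
print(*log[::3],log[-3:]); show(robot)
```

```text
(0.03, np.float64(0.03), np.float64(0.05), np.float64(0.2)) (0.12, np.float64(0.119), np.float64(0.04), np.float64(1.0)) (0.21, np.float64(0.209), np.float64(0.08), np.float64(1.8)) (0.3, np.float64(0.299), np.float64(0.05), np.float64(1.2)) (0.39, np.float64(0.389), np.float64(0.07), np.float64(2.3)) (0.48, np.float64(0.479), np.float64(0.11), np.float64(1.3)) (0.57, np.float64(0.569), np.float64(0.07), np.float64(2.5)) (0.66, np.float64(0.659), np.float64(0.1), np.float64(3.0)) (0.75, np.float64(0.749), np.float64(0.12), np.float64(3.1)) (0.84, np.float64(0.839), np.float64(0.12), np.float64(3.0)) (0.93, np.float64(0.929), np.float64(0.01), np.float64(3.5)) (1.02, np.float64(1.019), np.float64(-0.09), np.float64(4.3)) (1.11, np.float64(1.109), np.float64(-0.02), np.float64(5.1)) (1.2, np.float64(1.199), np.float64(0.2), np.float64(5.5)) (1.29, np.float64(1.289), np.float64(0.13), np.float64(4.0)) (1.38, np.float64(1.379), np.float64(-0.02), np.float64(2.4)) (1.47, np.float64(1.469), np.float64(-0.02), np.float64(3.4)) (1.56, np.float64(1.559), np.float64(-0.08), np.float64(2.9)) (1.65, np.float64(1.649), np.float64(-0.1), np.float64(2.2)) (1.74, np.float64(1.738), np.float64(-0.38), np.float64(2.0)) [(1.71, np.float64(1.709), np.float64(-0.21), np.float64(2.9)), (1.74, np.float64(1.738), np.float64(-0.38), np.float64(2.0)), (1.77, np.float64(1.766), np.float64(-1.09), np.float64(2.1))]
 24.617 [ 0.58  -0.246  0.124] [ 1.261 -8.729  2.091] [-1.951 -0.049 -1.093] 0.172 80.195 [-0.399  0.468 -0.     1.098 -0.004 -0.663]
```

The end stop came at about 1.74 rad, with the click at about 1.25. I'll ease off slightly and lift straight out.

Run:
```python
from cell import robot
from h import *
o=robot.observe(); q=np.array(o['qpos']); q[5]+=.06; robot.move_j(q); show(robot,'eased')
p=np.array(robot.observe()['tcp_pos'])
z0=p[2]; ok=True
for dz in(.007,.02,.045,.07,.1):
    robot.movel([.578,-.243,z0+dz],vel=.08); o=robot.observe()
    print(dz,np.round(o['tcp_pos'][2]-z0,4),np.round(o['contact_force'],1),np.round(o['ft_torque'],2))
    if o['contact_force'][2]<-15: ok=False;break
show(robot)
```

```text
eased 24.867 [ 0.58  -0.246  0.124] [-0.749 -3.825  1.453] [-0.761  0.233 -0.203] 0.168 79.559 [-0.4    0.468 -0.     1.097 -0.004 -0.603]
0.007 0.0071 [-1.6 -7.9  1.1] [-2.07  0.18 -0.24]
0.02 0.0203 [-1.1 -6.3  2.5] [-1.48  0.2  -0.17]
0.045 0.0447 [-1.8 -5.4  0.2] [-1.32  0.49 -0.09]
0.07 0.0694 [ 0.8  0.3 -2.8] [-0.04  0.04  0.03]
0.1 0.0999 [-0.5  0.5 -3.5] [-0.02  0.02  0.03]
 26.892 [ 0.578 -0.243  0.223] [-0.518  0.462 -3.456] [-0.02   0.025  0.031] 0.175 79.626 [-0.396  0.427  0.195  1.333 -0.004 -0.599]
```

The filter is free and the wrist carries its weight. I'll carry it over the coaster and check its position before lowering.

Run:
```python
from cell import robot,optics
from h import *
c=(.416,.278); yaw=np.arctan2(c[1],c[0])+np.pi+.6
robot.movep([*c,.22],down(yaw)); show(robot)
robot.movel([*c,.08],vel=.12); show(robot)
S=optics.read_camera('side');T=optics.read_camera('top')
for n,k in(('side',S),('top',T)):
    P=cloud(k).reshape(-1,3);P=P[np.hypot(P[:,0]-c[0],P[:,1]-c[1])<.055]
    P=P[(P[:,2]>.035)&(P[:,2]<.16)]
    for z in np.arange(.04,.16,.01):
        q=P[abs(P[:,2]-z)<.005]
        if len(q)>4: print(n,round(z,2),len(q),q.mean(0).round(3),q.min(0).round(3),q.max(0).round(3))
def crop(c,u,v,w,h,k): return cv2.resize(c['color'][v:v+h,u:u+w,::-1],None,fx=k,fy=k,interpolation=cv2.INTER_CUBIC)
cv2.imwrite('pics/p1.png',np.hstack([crop(T,140,190,160,130,2.5),crop(S,260,240,160,130,2.5)]))
```

```text
28.858 [0.417 0.277 0.22 ] [-0.439  0.054 -2.991] [-0.006 -0.046 -0.021] 0.171 79.559 [ 0.588  0.207 -0.135  1.228 -0.    -0.6  ]
 30.175 [0.417 0.278 0.081] [ 0.353 -0.143 -2.278] [-0.026  0.018 -0.014] 0.171 79.565 [ 0.589  0.294 -0.397  0.878  0.    -0.6  ]
side 0.05 88 [0.411 0.301 0.051] [0.393 0.279 0.045] [0.441 0.31  0.055]
side 0.06 123 [0.411 0.301 0.06 ] [0.392 0.272 0.055] [0.44  0.311 0.065]
side 0.07 113 [0.409 0.301 0.07 ] [0.392 0.273 0.065] [0.437 0.311 0.075]
side 0.08 99 [0.408 0.302 0.08 ] [0.392 0.278 0.075] [0.429 0.314 0.085]
side 0.09 35 [0.421 0.312 0.088] [0.397 0.298 0.085] [0.434 0.32  0.094]
side 0.11 543 [0.405 0.306 0.113] [0.371 0.24  0.106] [0.465 0.331 0.115]
side 0.12 633 [0.417 0.288 0.117] [0.373 0.237 0.115] [0.466 0.33  0.125]
side 0.13 122 [0.417 0.297 0.13 ] [0.397 0.256 0.125] [0.441 0.315 0.135]
side 0.14 171 [0.419 0.298 0.141] [0.397 0.274 0.135] [0.441 0.316 0.145]
side 0.15 163 [0.421 0.291 0.148] [0.399 0.271 0.145] [0.441 0.314 0.155]
top 0.11 300 [0.409 0.261 0.114] [0.371 0.235 0.107] [0.461 0.314 0.115]
top 0.12 489 [0.412 0.261 0.117] [0.372 0.234 0.115] [0.463 0.299 0.125]
top 0.13 27 [0.414 0.263 0.131] [0.397 0.25  0.125] [0.434 0.28  0.134]
top 0.14 73 [0.411 0.263 0.142] [0.397 0.25  0.135] [0.436 0.281 0.145]
top 0.15 63 [0.412 0.264 0.147] [0.402 0.25  0.145] [0.426 0.275 0.153]
```

View pics/p1.png

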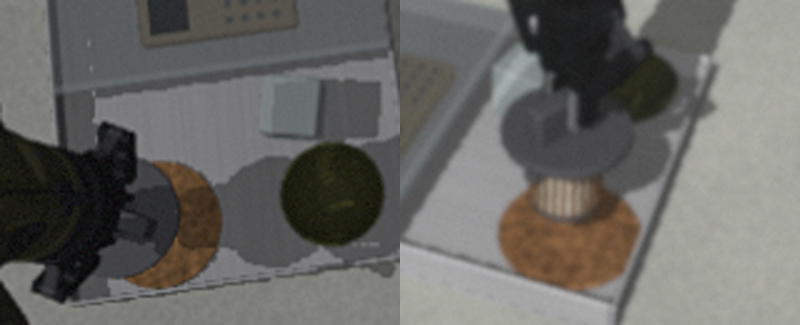

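The top view has the cap edge at about (175,205) over the coaster, with the dish and cube clear. The side view shows the upright cylinder with its foot at (570,215) above the cork. The cap centre measures about (0.418, 0.282), a few millimetres off, so I'll correct and lower with a force guard.

Run:
```python
from cell import robot
from h import *
c=(.415,.275)
robot.movel([*c,.05],vel=.06); f0=robot.observe()['contact_force'][2]
for z in np.arange(.0485,.030,-.0015):
    robot.movel([*c,z],vel=.02); f=robot.observe()['contact_force'][2]-f0
    if f>4: break
show(robot,f'touch {f:.1f} z {z:.4f}')
```

```text
touch 14.0 z 0.0395 32.675 [0.415 0.275 0.041] [-3.528 -1.627 12.749] [-0.511  0.725  0.032] 0.173 81.9 [ 0.585  0.33  -0.464  0.775 -0.    -0.604]
```

Run:
```python
from cell import robot,optics
from h import *
robot.movel([.415,.275,.0405],vel=.02); show(robot)
robot.set_gripper(0.7); show(robot,'open')
robot.movel([.415,.275,.17],vel=.08)
robot.movep([.35,-.25,.22],down(np.arctan2(-.25,.35)+np.pi+.6)); show(robot)
S=optics.read_camera('side');T=optics.read_camera('top')
for n,k in(('side',S),('top',T)):
    P=cloud(k).reshape(-1,3);P=P[np.hypot(P[:,0]-.416,P[:,1]-.278)<.07]
    for lo,hi in((.071,.083),(.098,.115)):
        q=P[(P[:,2]>lo)&(P[:,2]<hi)]; print(n,len(q),np.median(q[:,2]).round(4),q.mean(0).round(3),((q.min(0)+q.max(0))/2).round(3))
def crop(c,u,v,w,h,k): return cv2.resize(c['color'][v:v+h,u:u+w,::-1],None,fx=k,fy=k,interpolation=cv2.INTER_CUBIC)
cv2.imwrite('pics/p2.png',np.hstack([crop(T,140,120,180,200,2.2),crop(S,230,220,180,150,2.2)[:440] if 0 else cv2.resize(crop(S,230,220,180,150,2.2),(396,440))]))
```

```text
32.925 [0.415 0.275 0.041] [-1.234 -0.647  8.444] [-0.255  0.338 -0.005] 0.17 81.094 [ 0.585  0.33  -0.463  0.776  0.    -0.604]
open 33.425 [0.415 0.275 0.04 ] [ 0.27   0.559 -0.067] [-0.027 -0.004 -0.012] 0.702 0.0 [ 0.585  0.332 -0.464  0.775 -0.    -0.604]
 37.117 [ 0.35  -0.249  0.22 ] [ 0.299 -0.104  0.063] [ 0.031 -0.028  0.012] 0.706 0.0 [-0.619  0.086 -0.283  1.202  0.    -0.6  ]
side 1129 0.0753 [0.413 0.29  0.075] [0.418 0.282 0.077]
side 308 0.1054 [0.417 0.282 0.105] [0.418 0.279 0.103]
top 1471 0.0761 [0.417 0.278 0.076] [0.418 0.28  0.077]
top 279 0.1059 [0.418 0.279 0.106] [0.417 0.279 0.105]
```

View pics/p2.png

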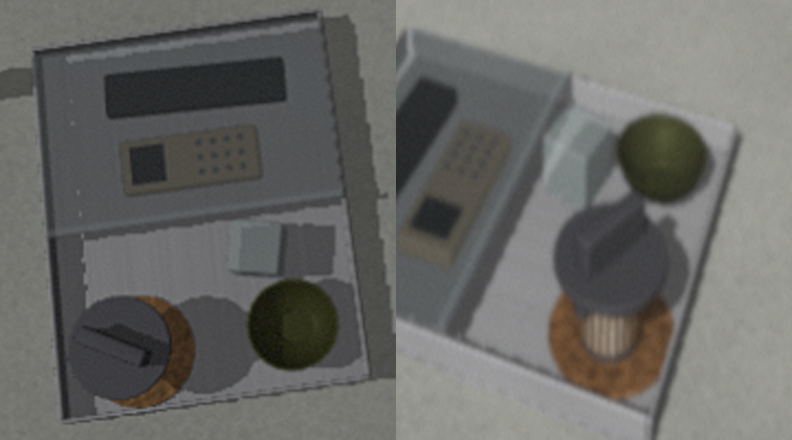

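The filter stands upright at about (0.418, 0.279), roughly 2 mm from the coaster's centre. The cap top reads 0.076, as expected with the foot at 0.008. In the top view the dish (293,325), cube (257,248), cover and remotes haven't moved.

```bash
python3 -c "
from cell import robot
print(robot.close_job())"
```

```text
the job is handed in; nothing more can be done
None
```

The job is handed in after about 37 s of the 64 s allowed: the filter stands released and upright about 2 mm from the coaster's centre by camera, and the cover, dish, cube and remotes look unmoved (the hand-in returned no verdict).

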